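Lock the mixer cap onto a glaze canister

TASK

First roll the grey crate with the glaze canister along the roller track into the green bay, right up to the end stop, then take the orange mixer cap, push it down into the canister's collar with its lugs through the two slots, twist it clockwise (seen from above) a full quarter turn against the return spring, and finish while still gripping it there, pressed in and fully turned. Do not let go at the end, and leave the other pots, bottles and tools where they are.

Things in the scene. Friction and masses are not known exactly. Their poses are not given: they have to be found in the camera images.
- track: Roller track fixed on the table, 204 mm (x) by 430 mm (y): side guides (inner faces x = +-78 mm, tops 72 mm above the table), 11 free-turning rollers, their tops 42 mm above the table, green bay at the +y end (cheeks 112 mm tall; end stop 120 mm tall, its face at y = +200 mm). The -y end is open. Origin at table level, middle of the track; +y runs into the bay.
- bay (a point): The point on top of the rollers where the crate's underside centre stands when the crate touches the end stop; axes as the track's (+y = further into the bay).
- crate: Open grey crate, 150 x 150 mm, rim 85 mm above its underside, about 0.85 kg, on the rollers between the guides (3 mm play each side), axes nearly parallel to the track's. Origin: centre of its underside. A blue canister (radius 60 mm, top at 74 mm) is fixed inside. Pushing the middle of its -y side takes about 3 to 5 N; it rolls without tipping.
- collar (a point): Centre of the mouth of the canister's steel bayonet collar, 115 mm above the crate's underside; axes as the crate's. Collar 78 mm outside, mouth 48 mm in diameter; two slots 14 mm wide lie along its +x and -x (yellow marks), reaching 34 mm out. Its rim is 16 mm deep; below it the lugs are free to turn clockwise seen from above (anticlockwise is blocked).
- plunger (a joint): Brass spring plunger in the collar, m: 0 at rest (its face 10 mm below the collar's mouth), grows as the cap presses it down; about 0.020 with the cap fully down. It pushes back with 2 N at first touch, 6 N at 0.020.
- ring (a joint): Spring-loaded return ring inside the collar, rad: 0 at rest, grows as the cap's lugs push it clockwise (they touch it after about 0.1 rad of turn); its limit 1.50 is reached when the cap has made about a quarter turn. It turns the cap back with 0.08 N m at 0, 0.27 N m at 1.5; with the rubbing of the lugs, turning takes up to 0.5 N m.
- cap_grip (a point): Centre of the grip bar of the orange mixer cap (0.22 kg, standing upright on the table), 61 mm above its foot. Bar 60 mm long (along x), 24 mm thick (along y), its top 20 mm above this point. Below it a round flange, 76 mm in diameter, 6 mm thick, its top 25 mm below this point. With the flange resting on the collar this point is 31 mm above the collar's mouth.
- cap: The same cap; origin at the centre of its foot, same axes. A plug 43 mm in diameter rises 30 mm from the foot to the flange's underside. Two brass lugs at +x and -x (in line with the grip bar), 8 mm wide, reach 31 mm out from the axis, 2 to 9 mm above the foot. They clear the underside of the collar's rim once the foot is more than 25 mm below the collar's mouth.
- jar_mid (a point): Blue glaze jar with a white cap, 68 mm diameter, 100 mm tall; point at mid height. Stands where it is; leave alone.
- vase_mid (a point): Terracotta vase, 84 mm diameter, 140 mm tall; point at mid height. Leave alone.
- bowl_mid (a point): White bowl, 120 mm diameter, 60 mm tall; point at mid height on the axis. Leave alone.
- mug_mid (a point): Blue mug, 80 mm diameter, 90 mm tall; point at mid height on the axis. Leave alone.
- bottle_mid (a point): Amber bottle, 60 mm diameter, 150 mm tall; point at mid height. Leave alone.
- brush_grip (a point): Brush lying on the table between robot and track; point on its handle. Leave alone.
- spatula_grip (a point): Spatula lying on the table between robot and track; point on its handle. Leave alone.
Mind the look-alikes: they are no part of the job. What is meant by the cap is not pink or red, and is the smaller of those in its own colour.

How it is judged:
By the outcome, as a careful person would: the job done as asked, in the order asked, and still so for the second after the job is handed in, while the arm keeps its last pose, push and grip.
It also fails if it takes over 67 s, if anything falls off the work surface, if the arm or the gripper's body presses on something with over 40 N, if the wrist force passes 120 N, or if a joint passes its speed limit or range.

ROBOT

A 6-joint arm with a two-finger parallel gripper is mounted at the origin on the work surface. World frame = base frame: x ahead of the robot, y to its left, z up, the work surface at z = 0. Lengths are in m, angles in rad, forces in N, time in s.
With the tool pointing down it reaches from about 0.3 to 0.875 m from the base axis. Payload 6.4 kg.
Tool frame: the origin (TCP) lies where the fingers leave the gripper's body, on its centre line; the fingertips stand 73 mm ahead of it and the grasp point (between the pads) lies 54 mm ahead of it; z points along the fingers, y is the line along which they close (so a half turn about z gives the same grasp; the last joint's range is limited). The gripper opens to 85 mm and grips with 20 to 120 N. Pads are 22 mm wide; open, the fingers measure 114 mm over their backs; the gripper's body (76 mm by 85 mm) begins 54 mm behind the grasp point. The pads swing forward as they close: fully open they stand 13 mm farther back than shut.
Start: joints at [-1.494, 0.181, 1.607, -0, 1.354, -0.206], TCP at [0.16, -0.552, 0.304] pointing down, gripper open.
Joint ranges: [-2.99, 2.99], [-0.89, 2.07], [0.3, 2.58], [-1.14, 4.28], [0, 2.63], [-3.12, 3.12]. Speed limits (rad/s): [2.57, 2.57, 3.01, 3.14, 3.14, 3.14].

INTERFACE

Orientations are given as a unit quaternion [w, x, y, z].
In Python, from bench import ctrl gives the robot as it stands.
- The arm moves only by the tool carry_out, never from a script. Its argument "steps" is one flat list of numbers, 7 for each row, row after row: the shift along the tool's x, y, z in m, then the turn, a rotation vector about the tool's x, y, z in rad, then the opening, from 0 (shut) to 1 (fully open). In form: [dx, dy, dz, wx, wy, wz, claw, dx, dy, dz, wx, wy, wz, claw, ...]. A call has 1 to 20 rows; each row is the pose to reach, as a shift and turn from the pose commanded when the call began, along the tool's axes at that moment; what a row does not reach only later rows make up. A row lasts 1/10 s, in which the tool goes at most 50 mm and 8.59 degrees, less where a joint would pass 70% of its speed; a pose out of reach is approached as far as the arm can. A call with a gripper value outside its range is refused whole. The fingers move at their own pace and stop on an object; the grip force is fixed at half the most. Time passes only in rows, so rows that repeat a pose let the fingers close. It gives the time, the measured TCP pose, the force, the opening and the grip force at its end, in the units of the state.
- ctrl.get_obs(): the state, without advancing time (a new reading comes with each control period).
- ctrl.camera(name): name is "scene" or "side" or "wrist"; returns the picture (480x640x3 uint8, red, green, blue); there is no depth.
- ctrl.camera_params(name): a dict with "vertical_fov" (degrees; the focal length in pixels is half the picture's height over the tangent of half this angle, whatever the lens; pixels are square), "cx", "cy" (the principal point, pixels), "k1" (the pictures are not rectified: a ray, as slopes to the right and down, at radius r is drawn at 1 + k1 r^2 times it, then the intrinsics apply), "cam_to_world" (4x4, takes a point from camera to world coordinates); the wrist camera has in their place "hand_eye" (4x4, takes a point from camera to tool coordinates, whose origin is the TCP and whose axes are the flange's). Camera axes: x right, y down, z forward; pixel columns grow to the right and rows downward; lengths in m; the calibration is good to about 2 mm. A picture is of the moment at which its call begins: read the wrist's pose just before it. camera_params takes no time and is no camera call.
- ctrl.hand_in(): hands the job in; it is judged then, once.
The state is a dict: "time_s": time; "q": joint angles; "dq": joint speeds; "joint_efforts": joint torques, N m; "eef_pos": TCP position; "eef_rot": TCP orientation; "wrist_force": force on the tool from outside, world axes, zero at the start; "torque": the same for the moment, N m; "opening": opening from 0.0 (shut) to 1.0 (fully open); "grasp_force": force on a finger pad.
Only numpy, scipy, OpenCV 4.12 (cv2) and the standard library are available. Lean on these libraries where they do the work, as an engineer would, in place of code of your own. Each camera call takes 0.05 s, during which the arm holds its last target. There are 200 camera calls.

## Working session

There is one attempt and no reset: what is moved stays moved. The work goes in short steps, Python scripts to look and compute and a tool call to move; the robot and the scene stay as the last step left them, time stands still between calls to the robot, and variables do not carry over. Pictures are saved under pics/ and viewed, at most 13 in all, crops included, and the job is handed in when it is done.

Besides the shell and the picture viewer there is one more tool, called after "Emit:" by a JSON object that holds its "op" and its "data", one argument or row to a line. carry_out: Moves the arm, as the interface text tells. Its arguments: {"type":"object","properties":{"steps":{"type":"array"}},"required":["steps"]}

```bash
mkdir -p pics; ls; python3 - <<'E'
from bench import ctrl
import cv2,numpy as np
o=ctrl.get_obs();print({k:np.round(v,3) for k,v in o.items()})
for n in("scene","side"):
    cv2.imwrite(f"pics/{n}0.png",ctrl.camera(n)[:,:,::-1])
for n in("scene","side","wrist"): print(n,ctrl.camera_params(n))
E
```

```text
pics
{'time_s': np.float64(0.0), 'q': array([-1.494,  0.182,  1.608,  0.   ,  1.354, -0.206]), 'dq': array([ 0.001, -0.001, -0.001, -0.   , -0.001,  0.003]), 'joint_efforts': array([ 1.0000e-03, -4.4487e+01, -3.5133e+01, -0.0000e+00,  9.0000e-03,
       -0.0000e+00]), 'eef_pos': array([ 0.16 , -0.552,  0.303]), 'eef_rot': array([-0.001,  0.99 ,  0.141,  0.   ]), 'wrist_force': array([ 0.433,  0.391, -0.406]), 'torque': array([-0.053, -0.028, -0.018]), 'grasp_force': np.float64(0.0), 'opening': np.float64(0.992)}
scene {'vertical_fov': 50.25690238052333, 'cx': 310.8260539091247, 'cy': 241.4598187041857, 'k1': 0.036828379527008424, 'cam_to_world': array([[ 9.05662484e-04,  8.61565855e-01, -5.07645011e-01,
         1.25416198e+00],
       [ 9.99919046e-01, -7.22316025e-03, -1.04751134e-02,
         2.84908856e-03],
       [-1.26918013e-02, -5.07594428e-01, -8.61502650e-01,
         1.38177571e+00],
       [ 0.00000000e+00,  0.00000000e+00,  0.00000000e+00,
         1.00000000e+00]])}
side {'vertical_fov': 43.170618291879734, 'cx': 318.1629221659507, 'cy': 239.43981128362196, 'k1': -0.077771655971543, 'cam_to_world': array([[-0.85737421, -0.35925474,  0.36857224, -0.04170119],
       [-0.51457788,  0.58312869, -0.62862591,  0.95738919],
       [ 0.01091179, -0.72862676, -0.68482405,  1.20054295],
       [ 0.        ,  0.        ,  0.        ,  1.        ]])}
wrist {'vertical_fov': 65.50223844940564, 'cx': 321.2094100314489, 'cy': 236.16168480094507, 'k1': -0.06233046097006745, 'hand_eye': array([[-1.01994532e-03, -9.65063681e-01, -2.62013456e-01,
         6.67810573e-02],
       [ 9.99999452e-01, -9.22956582e-04, -4.93229967e-04,
         1.30432866e-03],
       [ 2.34171284e-04, -2.62013816e-01,  9.65064094e-01,
        -6.93353391e-02],
       [ 0.00000000e+00,  0.00000000e+00,  0.00000000e+00,
         1.00000000e+00]])}
```

View pics/scene0.png

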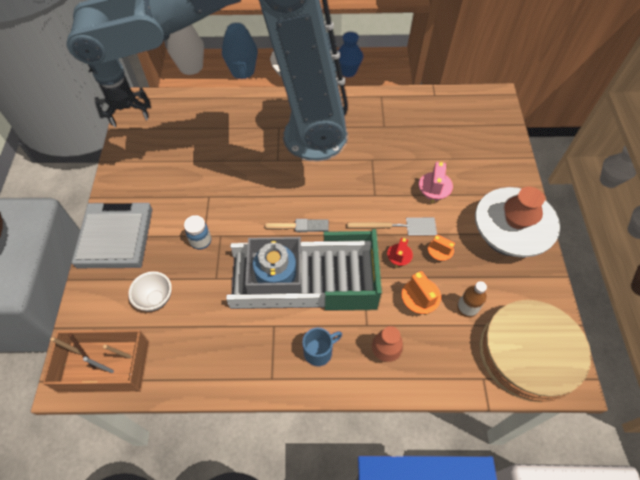

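View pics/side0.png

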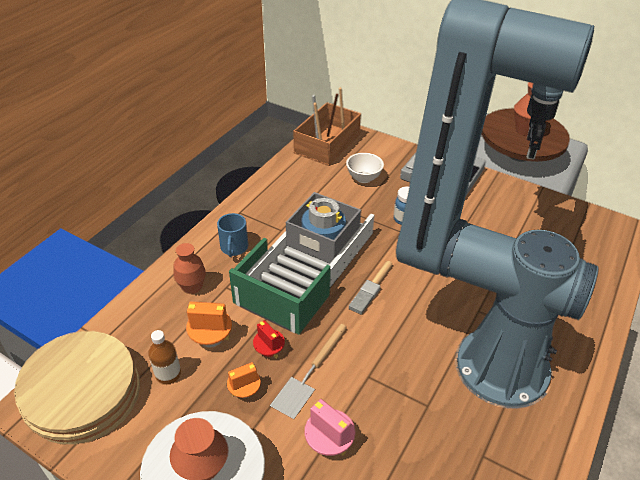

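The scene view shows the track running along world +y (image right), with the crate at (273,265), its collar at (273,257) and the green bay at (365,270). The small orange cap is at (440,250), the large orange one at (422,293), red at (400,252) and pink at (436,183). The side view agrees: small orange cap at (243,379).

```bash
cat > h.py <<'E'
from bench import ctrl
import cv2,numpy as np
from scipy.spatial.transform import Rotation as R
def Rw(o): w,x,y,z=o["eef_rot"]; return R.from_quat([x,y,z,w])
def cam(n):
    o=ctrl.get_obs(); p=ctrl.camera_params(n)
    if n=="wrist":
        T=np.eye(4);T[:3,:3]=Rw(o).as_matrix();T[:3,3]=o["eef_pos"];M=T@p["hand_eye"]
    else: M=p["cam_to_world"]
    return p,np.array(M)
def ray(n,u,v,c=None):
    p,M=c or cam(n); f=240/np.tan(np.radians(p["vertical_fov"]/2))
    d=np.array([(u-p["cx"])/f,(v-p["cy"])/f]); s=d.copy()
    for _ in range(20): s=d/(1+p["k1"]*(s@s))
    return M[:3,3],M[:3,:3]@np.array([s[0],s[1],1])
def onz(n,u,v,z,c=None):
    o,d=ray(n,u,v,c); return o+d*(z-o[2])/d[2]
def meet(*rs):
    A=0;b=0
    for o,d in rs:
        d=d/np.linalg.norm(d);P=np.eye(3)-np.outer(d,d);A=A+P;b=b+P@o
    return np.linalg.solve(A,b)
def totool(pw,o=None):
    o=o or ctrl.get_obs(); return Rw(o).inv().apply(np.array(pw)-o["eef_pos"])
def blobs(im,lo,hi,amin=30):
    m=cv2.inRange(cv2.cvtColor(im,cv2.COLOR_RGB2HSV),np.array(lo),np.array(hi))
    n,l,s,c=cv2.connectedComponentsWithStats(m)
    return [(s[i,4],*np.round(c[i],1),*s[i,:4]) for i in range(1,n) if s[i,4]>=amin],m
E
python3 - <<'E'
from h import *
for n in("scene","side"):
    im=cv2.imread(f"pics/{n}0.png")[:,:,::-1]
    print(n,"orange",blobs(im,(8,200,150),(16,255,255))[0])
    print("green",blobs(im,(60,120,30),(85,255,255))[0])
    print("yellow",blobs(im,(22,120,120),(32,255,255),2)[0])
c=cv2.imread("pics/scene0.png")[215:325,210:470]
s=cv2.imread("pics/side0.png")[180:400,200:400]
cv2.imwrite("pics/c1.png",np.hstack([cv2.resize(c,None,fx=2,fy=2,interpolation=2)[:220*1],]) if 0 else cv2.resize(c,None,fx=3,fy=3,interpolation=2))
E
```

```text
scene orange []
green []
yellow [(np.int32(4), np.float64(440.5), np.float64(163.5), np.int32(440), np.int32(163), np.int32(2), np.int32(2)), (np.int32(7), np.float64(439.0), np.float64(179.7), np.int32(438), np.int32(179), np.int32(3), np.int32(3)), (np.int32(3), np.float64(436.7), np.float64(237.3), np.int32(436), np.int32(237), np.int32(2), np.int32(2)), (np.int32(3), np.float64(273.0), np.float64(241.0), np.int32(272), np.int32(241), np.int32(3), np.int32(1)), (np.int32(5), np.float64(451.2), np.float64(244.4), np.int32(450), np.int32(244), np.int32(3), np.int32(2)), (np.int32(2), np.float64(400.0), np.float64(252.5), np.int32(400), np.int32(252), np.int32(1), np.int32(2)), (np.int32(23), np.float64(272.4), np.float64(271.4), np.int32(271), np.int32(269), np.int32(4), np.int32(6)), (np.int32(17), np.float64(418.3), np.float64(274.7), np.int32(416), np.int32(273), np.int32(5), np.int32(5)), (np.int32(18), np.float64(432.1), np.float64(294.3), np.int32(430), np.int32(292), np.int32(5), np.int32(5))]
side orange [(np.int32(168), np.float64(201.0), np.float64(320.4), np.int32(188), n
[... 569 characters left out ...]
p.int32(306), np.int32(6), np.int32(4)), (np.int32(10), np.float64(261.5), np.float64(323.0), np.int32(260), np.int32(322), np.int32(4), np.int32(3)), (np.int32(10), np.float64(273.5), np.float64(335.0), np.int32(272), np.int32(334), np.int32(4), np.int32(3)), (np.int32(14), np.float64(251.1), np.float64(365.9), np.int32(249), np.int32(364), np.int32(5), np.int32(5)), (np.int32(14), np.float64(231.9), np.float64(373.7), np.int32(230), np.int32(372), np.int32(5), np.int32(4)), (np.int32(31), np.float64(318.4), np.float64(404.7), np.int32(315), np.int32(402), np.int32(8), np.int32(7)), (np.int32(31), np.float64(342.1), np.float64(423.9), np.int32(339), np.int32(421), np.int32(8), np.int32(7))]
```

View pics/c1.png

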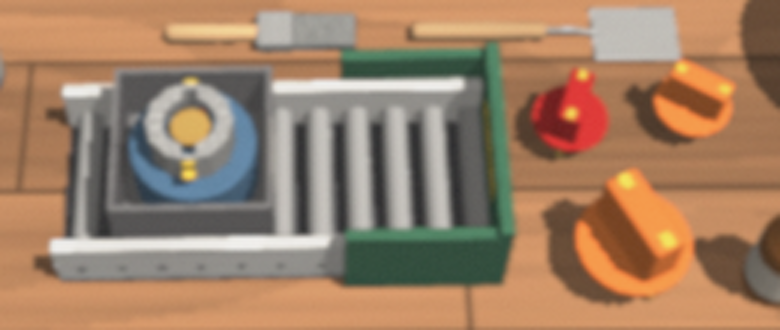

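```bash
python3 - <<'E'
from h import *
np.set_printoptions(precision=4,suppress=True)
for k,a,b in(("capA",(436.7,237.3),(251.1,365.9)),("capA2",(436.7,237.3),(231.9,373.7)),("capB",(451.2,244.4),(231.9,373.7)),("capB2",(451.2,244.4),(251.1,365.9)),
  ("markIn",(273,241),(337.6,216.8)),("markOut",(272.4,271.4),(308.3,203.7)),):
    print(k,meet(ray("scene",*a),ray("side",*b)),onz("scene",*a,.081 if 'cap' in k else .157))
for k,u,v in(("TL",118,68),("TR",270,68),("BL",108,205),("BR",272,205)): print(k,onz("scene",u/3+210,v/3+215,.127))
for k,u,v in(("g1",65,90),("g2",52,243)): print(k,onz("scene",u/3+210,v/3+215,.072))
for k,u,v in(("e1",487,45),("e2",498,235)): print(k,onz("scene",u/3+210,v/3+215,.12))
print(totool([0.45,-.22,.3]))
E
```

```text
capA [0.4768 0.3579 0.0816] [0.4766 0.3581 0.081 ]
capA2 [0.4901 0.3759 0.0793] [0.4766 0.3581 0.081 ]
capB [0.501  0.3967 0.0812] [0.5011 0.3971 0.081 ]
capB2 [0.4878 0.379  0.0855] [0.5011 0.3971 0.081 ]
markIn [ 0.526  -0.1161  0.1459] [ 0.5301 -0.1173  0.157 ]
markOut [ 0.6203 -0.1162  0.1476] [ 0.625  -0.1154  0.157 ]
TL [ 0.5007 -0.1884  0.127 ]
TR [ 0.5019 -0.0434  0.127 ]
BL [ 0.6454 -0.1888  0.127 ]
BR [ 0.6465 -0.0401  0.127 ]
g1 [ 0.4926 -0.2477  0.072 ]
g2 [ 0.6576 -0.2469  0.072 ]
e1 [0.4737 0.1655 0.12  ]
e2 [0.6743 0.1629 0.12  ]
[ 0.3706 -0.2378  0.0036]
```

Emit:
{"op": "carry_out", "data": {
  "steps": [0.48, -0.174, 0, 0, 0, -1.288, 0.4, 0.48, -0.174, 0, 0, 0, -1.288, 0.4, 0.48, -0.174, 0, 0, 0, -1.288, 0.4, 0.48, -0.174, 0, 0, 0, -1.288, 0.4, 0.48, -0.174, 0, 0, 0, -1.288, 0.4, 0.48, -0.174, 0, 0, 0, -1.288, 0.4, 0.48, -0.174, 0, 0, 0, -1.288, 0.4, 0.48, -0.174, 0, 0, 0, -1.288, 0.4, 0.48, -0.174, 0, 0, 0, -1.288, 0.4, 0.48, -0.174, 0, 0, 0, -1.288, 0.4, 0.48, -0.174, 0, 0, 0, -1.288, 0.4, 0.48, -0.174, 0, 0, 0, -1.288, 0.4, 0.48, -0.174, 0, 0, 0, -1.288, 0.4]
}}

```text
time_s: 1.4
eef_pos: [0.5721, -0.2516, 0.3033]
eef_rot: [-0.001, 0.707, 0.707, -0.0]
wrist_force: [-0.3, -0.1, 0.2]
opening: 0.398
grasp_force: 0.0
```

```bash
python3 - <<'E'
from h import *
np.set_printoptions(precision=4,suppress=True)
o=ctrl.get_obs();print(o["time_s"],o["q"],o["eef_pos"],Rw(o).as_matrix(),o["wrist_force"],o["opening"])
im=ctrl.camera("wrist");cv2.imwrite("pics/w1.png",im[:,:,::-1])
E
```

```text
1.4 [-0.6036  0.2914  1.4743 -0.0007  1.3771 -0.6034] [ 0.5721 -0.2516  0.3033] [[ 0.0001  1.     -0.0014]
 [ 1.     -0.0001  0.0001]
 [ 0.0001 -0.0014 -1.    ]] [-0.3412 -0.1229  0.2191] 0.39754454829437386
```

View pics/w1.png

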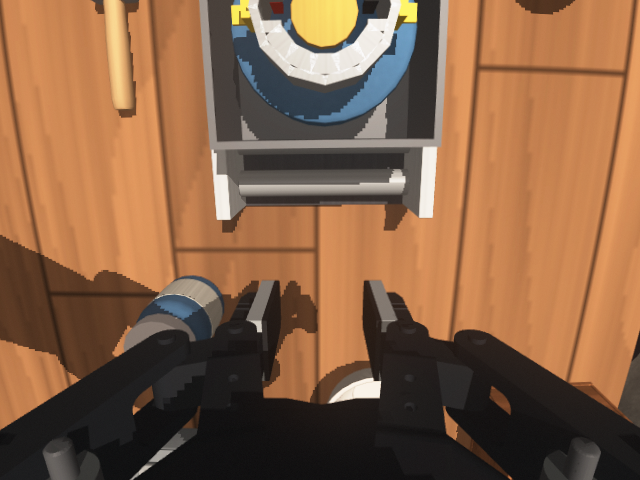

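The wrist view shows the crate's near rim edge from (215,147) to (442,145), the collar's lower part at (325,40) with its yellow slot marks at (240,13) and (408,13), and the jar and bowl below the gripper.

```bash
python3 - <<'E'
from h import *
np.set_printoptions(precision=4,suppress=True)
for p in((215,147),(442,145)): print("rim",onz("wrist",*p,.127))
for p in((216,218),(433,216)): print("guide",onz("wrist",*p,.072))
for p in((240,13),(408,13)): print("mark",onz("wrist",*p,.157))
print("jar",onz("scene",197,225,.1),"bowl",onz("scene",151,288,.06))
E
```

```text
rim [ 0.5039 -0.1937  0.127 ]
rim [ 0.6506 -0.1927  0.127 ]
guide [ 0.4852 -0.2528  0.072 ]
guide [ 0.665  -0.2515  0.072 ]
mark [ 0.5298 -0.1233  0.157 ]
mark [ 0.6185 -0.1235  0.157 ]
jar [ 0.4393 -0.3506  0.1   ] bowl [ 0.6253 -0.4686  0.06  ]
```

Emit:
{"op": "carry_out", "data": {
  "steps": [0, 0.004, 0.05, 0, 0, 0, 0.4, 0, 0.004, 0.1, 0, 0, 0, 0.4, 0, 0.004, 0.133, 0, 0, 0, 0.4, 0.02, 0.004, 0.133, 0, 0, 0, 0.4, 0.04, 0.004, 0.133, 0, 0, 0, 0.4, 0.05, 0.004, 0.133, 0, 0, 0, 0.4, 0.065, 0.004, 0.133, 0, 0, 0, 0.4, 0.08, 0.004, 0.133, 0, 0, 0, 0.4, 0.095, 0.004, 0.133, 0, 0, 0, 0.4, 0.11, 0.004, 0.133, 0, 0, 0, 0.4, 0.125, 0.004, 0.133, 0, 0, 0, 0.4, 0.14, 0.004, 0.133, 0, 0, 0, 0.4, 0.155, 0.004, 0.133, 0, 0, 0, 0.4, 0.17, 0.004, 0.133, 0, 0, 0, 0.4, 0.185, 0.004, 0.133, 0, 0, 0, 0.4, 0.2, 0.004, 0.133, 0, 0, 0, 0.4, 0.21, 0.004, 0.133, 0, 0, 0, 0.4, 0.22, 0.004, 0.133, 0, 0, 0, 0.4, 0.23, 0.004, 0.133, 0, 0, 0, 0.4, 0.235, 0.004, 0.133, 0, 0, 0, 0.4]
}}

```text
time_s: 3.45
eef_pos: [0.5765, -0.0149, 0.1705]
eef_rot: [-0.001, 0.707, 0.707, -0.0]
wrist_force: [-0.5, -3.1, 1.2]
opening: 0.398
grasp_force: 1.5
```

Force is about 3 N, so the crate is rolling with the push. Next, small steps up to the stop.

Emit:
{"op": "carry_out", "data": {
  "steps": [0.005, 0, 0, 0, 0, 0, 0.4, 0.01, 0, 0, 0, 0, 0, 0.4, 0.014, 0, 0, 0, 0, 0, 0.4, 0.018, 0, 0, 0, 0, 0, 0.4, 0.018, 0, 0, 0, 0, 0, 0.4]
}}

```text
time_s: 3.95
eef_pos: [0.5763, 0.0017, 0.1705]
eef_rot: [-0.0, 0.707, 0.707, -0.001]
wrist_force: [-4.1, -4.6, 1.2]
opening: 0.397
grasp_force: 2.4
```

Emit:
{"op": "carry_out", "data": {
  "steps": [0.002, 0, 0, 0, 0, 0, 0.4, 0.004, 0, 0, 0, 0, 0, 0.4, 0.004, 0, 0, 0, 0, 0, 0.4]
}}

```text
time_s: 4.25
eef_pos: [0.5762, 0.0024, 0.1706]
eef_rot: [0.002, 0.707, 0.707, -0.003]
wrist_force: [-5.6, -19.6, 1.1]
opening: 0.404
grasp_force: 9.7
```

Emit:
{"op": "carry_out", "data": {
  "steps": [-0.02, 0, 0, 0, 0, 0, 0.4, -0.02, 0, -0.03, 0, 0, 0, 0.4, -0.01, 0, -0.08, 0, 0, 0, 0.7, 0, 0, -0.13, 0, 0, 0, 1, 0.01, 0, -0.16, 0, 0, 0, 1, 0.01, 0, -0.16, 0, 0, 0, 1, 0.01, 0, -0.16, 0, 0, 0, 1]
}}

```text
time_s: 4.95
eef_pos: [0.5771, 0.0166, 0.3316]
eef_rot: [0.001, 0.707, 0.707, 0.001]
wrist_force: [-0.7, -0.0, -0.9]
opening: 0.998
grasp_force: 0.0
```

```bash
python3 - <<'E'
from h import *
np.set_printoptions(precision=4,suppress=True)
o=ctrl.get_obs();c=cam("wrist");print(o["time_s"],o["q"],o["eef_pos"],o["eef_rot"])
im=ctrl.camera("wrist");cv2.imwrite("pics/w2.png",im[:,:,::-1])
for b in blobs(im,(20,120,100),(35,255,255),20)[0]: print([float(x) for x in b],onz("wrist",b[1],b[2],.157,c))
E
```

```text
4.95 [-0.1771  0.1625  1.5714  0.001   1.4056 -0.178 ] [0.5771 0.0166 0.3316] [0.0005 0.7069 0.7074 0.001 ]
[2009.0, 312.2, 123.5, 285.0, 99.0, 55.0, 56.0] [0.5727 0.0892 0.157 ]
[232.0, 381.9, 126.8, 374.0, 119.0, 16.0, 16.0] [0.6167 0.0872 0.157 ]
[229.0, 241.5, 128.6, 234.0, 121.0, 16.0, 16.0] [0.5279 0.0862 0.157 ]
```

View pics/w2.png

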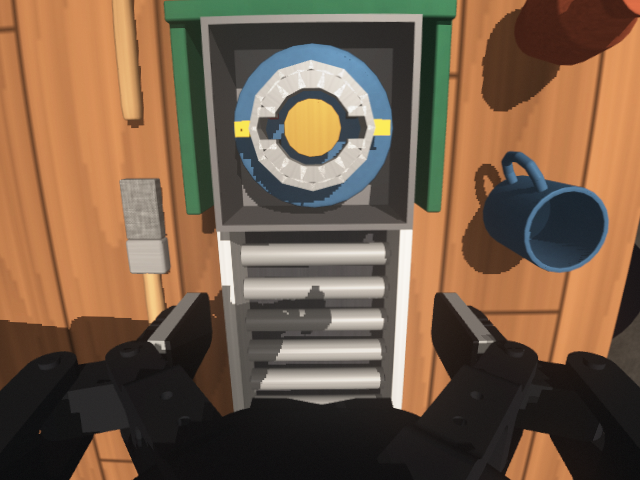

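The crate sits against the green end stop, with the collar ring centred at (312,125) and slot marks at (241.5,128.6) and (381.9,126.8). One more look comes from the insertion yaw, to cancel the hand-eye error.

Emit:
{"op": "carry_out", "data": {
  "steps": [0.071, 0.076, 0, 0, 0, -1.571, 1, 0.071, 0.076, 0, 0, 0, -1.571, 1, 0.071, 0.076, 0, 0, 0, -1.571, 1, 0.071, 0.076, 0, 0, 0, -1.571, 1, 0.071, 0.076, 0, 0, 0, -1.571, 1, 0.071, 0.076, 0, 0, 0, -1.571, 1, 0.071, 0.076, 0, 0, 0, -1.571, 1, 0.071, 0.076, 0, 0, 0, -1.571, 1, 0.071, 0.076, 0, 0, 0, -1.571, 1, 0.071, 0.076, 0, 0, 0, -1.571, 1, 0.071, 0.076, 0, 0, 0, -1.571, 1, 0.071, 0.076, 0, 0, 0, -1.571, 1, 0.071, 0.076, 0, 0, 0, -1.571, 1]
}}

```text
time_s: 6.3
eef_pos: [0.6524, 0.0867, 0.329]
eef_rot: [-0.001, 0.001, 1.0, 0.0]
wrist_force: [0.4, 0.7, -0.6]
opening: 0.999
grasp_force: 0.0
```

```bash
python3 - <<'E'
from h import *
np.set_printoptions(precision=4,suppress=True)
o=ctrl.get_obs();c=cam("wrist");print(o["time_s"],o["q"],o["eef_pos"],o["eef_rot"])
im=ctrl.camera("wrist");cv2.imwrite("pics/w3.png",im[:,:,::-1])
for b in blobs(im,(20,120,100),(35,255,255),20)[0]: print([float(x) for x in b],onz("wrist",b[1],b[2],.157,c),onz("wrist",b[1],b[2],.147,c))
E
```

```text
6.3 [-0.0479  0.3464  1.352   0.0003  1.4461 -1.6165] [0.6524 0.0867 0.329 ] [-0.0015  0.0011  1.      0.0002]
[115.0, 540.4, 5.1, 534.0, 0.0, 14.0, 13.0] [0.5088 0.2178 0.157 ] [0.5056 0.2233 0.147 ]
[255.0, 321.5, 35.4, 314.0, 28.0, 17.0, 17.0] [0.5283 0.0862 0.157 ] [0.5259 0.0863 0.147 ]
[124.0, 517.0, 61.4, 511.0, 54.0, 13.0, 15.0] [0.5415 0.2061 0.157 ] [0.5396 0.2111 0.147 ]
[2572.0, 322.7, 112.6, 295.0, 84.0, 56.0, 59.0] [0.5728 0.0869 0.157 ] [0.5722 0.0869 0.147 ]
[294.0, 573.4, 180.6, 564.0, 169.0, 20.0, 24.0] [0.6144 0.2536 0.157 ] [0.6155 0.2605 0.147 ]
[216.0, 323.4, 183.8, 316.0, 176.0, 15.0, 16.0] [0.617  0.0872 0.157 ] [0.6183 0.0873 0.147 ]
[40.0, 558.3, 186.6, 556.0, 181.0, 6.0, 15.0] [0.6185 0.2436 0.157 ] [0.6198 0.2501 0.147 ]
[947.0, 499.2, 218.9, 487.0, 184.0, 28.0, 65.0] [0.6405 0.2054 0.157 ] [0.6427 0.2103 0.147 ]
[239.0, 596.3, 252.6, 588.0, 243.0, 17.0, 21.0] [0.6648 0.2796 0.157 ] [0.668  0.2877 0.147 ]
```

View pics/w3.png

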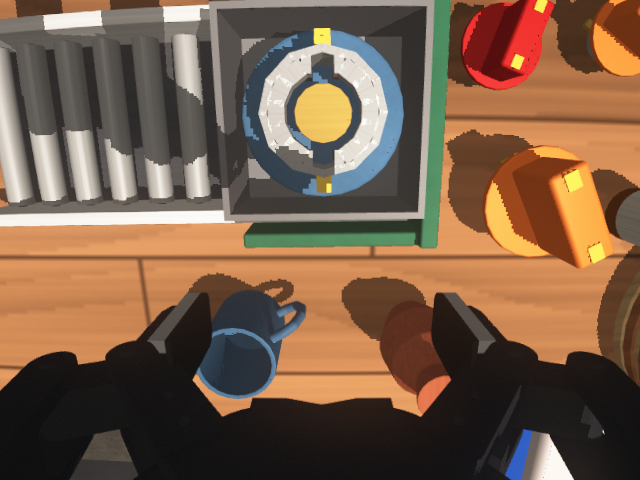

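The collar view from the insertion yaw puts the marks at (321.5,35.4) and (323.4,183.8). Both views give the collar at (0.5725, 0.087) with slots 0.6° off world x. Now on to the cap.

Emit:
{"op": "carry_out", "data": {
  "steps": [0.121, 0.358, 0.02, 0, 0, -1.01, 1, 0.121, 0.358, 0.02, 0, 0, -1.01, 1, 0.121, 0.358, 0.02, 0, 0, -1.01, 1, 0.121, 0.358, 0.02, 0, 0, -1.01, 1, 0.121, 0.358, 0.02, 0, 0, -1.01, 1, 0.121, 0.358, 0.02, 0, 0, -1.01, 1, 0.121, 0.358, 0.02, 0, 0, -1.01, 1, 0.121, 0.358, 0.02, 0, 0, -1.01, 1, 0.121, 0.358, 0.02, 0, 0, -1.01, 1, 0.121, 0.358, 0.02, 0, 0, -1.01, 1]
}}

```text
time_s: 7.35
eef_pos: [0.5313, 0.4452, 0.3102]
eef_rot: [-0.001, -0.484, 0.875, -0.0]
wrist_force: [-0.2, -0.3, -0.1]
opening: 1.0
grasp_force: 0.0
```

```bash
python3 - <<'E'
from h import *
np.set_printoptions(precision=4,suppress=True)
o=ctrl.get_obs();c=cam("wrist");print(o["time_s"],o["q"],o["eef_pos"],o["eef_rot"])
im=ctrl.camera("wrist");cv2.imwrite("pics/w4.png",im[:,:,::-1])
for b in blobs(im,(22,140,100),(35,255,255),60)[0]: print([float(x) for x in b],onz("wrist",b[1],b[2],.081,c))
E
```

```text
7.35 [ 0.5268  0.436   1.2701 -0.0004  1.4365 -2.0546] [0.5313 0.4452 0.3102] [-0.0005 -0.4841  0.875  -0.0002]
[333.0, 87.8, 99.4, 78.0, 87.0, 21.0, 26.0] [0.6353 0.2662 0.081 ]
[129.0, 321.5, 146.0, 317.0, 140.0, 10.0, 13.0] [0.501  0.3949 0.081 ]
[274.0, 55.0, 183.1, 46.0, 172.0, 19.0, 24.0] [0.7022 0.3009 0.081 ]
```

View pics/w4.png

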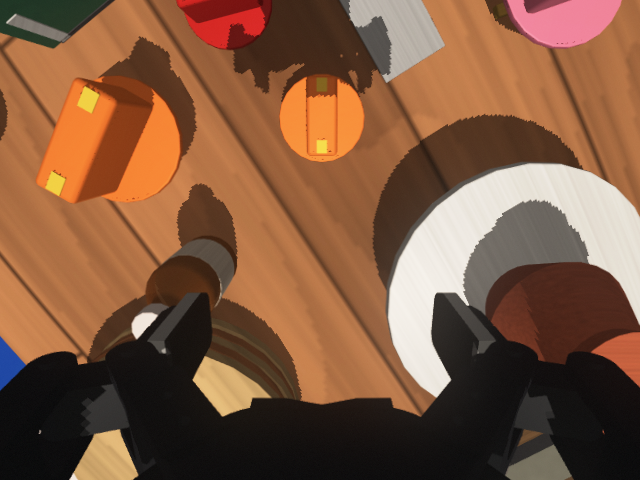

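The wrist view shows the small orange cap centred at (321,117), its bar vertical in the image. The marks are at (321.5,146) and, in shadow, (321,84).

```bash
python3 - <<'E'
from h import *
np.set_printoptions(precision=4,suppress=True)
o=ctrl.get_obs()
a=onz("wrist",321.5,146,.081);b=onz("wrist",321.3,84.5,.081);m=(a+b)/2
print(a,b,m,np.degrees(np.arctan2(*(a-b)[[1,0]])),"flange ctr",onz("wrist",321.8,118,.036),"bottle",onz("scene",481,285,.15))
print(totool([m[0],m[1],.117]),Rw(o).as_matrix())
E
```

```text
[0.5016 0.394  0.081 ] [0.4775 0.3554 0.081 ] [0.4896 0.3747 0.081 ] 57.96861313812235 flange ctr [0.4891 0.3747 0.036 ] bottle [0.6654 0.4367 0.15  ]
[ 0.0813 -0.0012  0.1935] [[-0.5325 -0.8464 -0.0004]
 [-0.8464  0.5325 -0.0008]
 [ 0.0009 -0.0001 -1.    ]]
```

Emit:
{"op": "carry_out", "data": {
  "steps": [0.081, -0.001, 0, 0, 0, 0, 0.7, 0.081, -0.001, 0, 0, 0, 0, 0.7, 0.081, -0.001, 0.05, 0, 0, 0, 0.7, 0.081, -0.001, 0.09, 0, 0, 0, 0.7, 0.081, -0.001, 0.13, 0, 0, 0, 0.7, 0.081, -0.001, 0.165, 0, 0, 0, 0.7, 0.081, -0.001, 0.185, 0, 0, 0, 0.7, 0.081, -0.001, 0.193, 0, 0, 0, 0.7, 0.081, -0.001, 0.193, 0, 0, 0, 0.7]
}}

```text
time_s: 8.3
eef_pos: [0.4898, 0.3743, 0.1171]
eef_rot: [-0.001, -0.483, 0.876, -0.0]
wrist_force: [0.2, -0.1, -0.3]
opening: 0.7
grasp_force: 0.0
```

Emit:
{"op": "carry_out", "data": {
  "steps": [0, 0, 0, 0, 0, 0, 0, 0, 0, 0, 0, 0, 0, 0, 0, 0, 0, 0, 0, 0, 0, 0, 0, 0, 0, 0, 0, 0, 0, 0, 0, 0, 0, 0, 0, 0, 0, 0, 0, 0, 0, 0]
}}

```text
time_s: 8.9
eef_pos: [0.4905, 0.3762, 0.1197]
eef_rot: [0.001, -0.484, 0.875, -0.0]
wrist_force: [-1.2, -0.4, 6.1]
opening: 0.275
grasp_force: 61.4
```

Emit:
{"op": "carry_out", "data": {
  "steps": [0, 0, -0.01, 0, 0, 0, 0, 0, 0, -0.04, 0, 0, 0, 0, 0, 0, -0.09, 0, 0, 0, 0, 0, 0, -0.14, 0, 0, 0, 0, 0, 0, -0.18, 0, 0, 0, 0, 0, 0, -0.2, 0, 0, 0, 0, 0, 0, -0.2, 0, 0, 0, 0]
}}

```text
time_s: 9.6
eef_pos: [0.4906, 0.3765, 0.3226]
eef_rot: [0.004, -0.484, 0.875, -0.0]
wrist_force: [0.5, 0.2, -1.9]
opening: 0.273
grasp_force: 60.5
```

```bash
python3 - <<'E'
from h import *
np.set_printoptions(precision=4,suppress=True)
o=ctrl.get_obs();c=cam("wrist");print(o["time_s"],o["q"],o["eef_pos"],o["eef_rot"],o["wrist_force"],o["opening"],o["grasp_force"],Rw(o).as_matrix())
im=ctrl.camera("wrist");cv2.imwrite("pics/w5.png",im[:,:,::-1])
for b in blobs(im,(22,140,100),(35,255,255),60)[0]:
    print([float(x) for x in b],totool(onz("wrist",b[1],b[2],o["eef_pos"][2]-.0387,c),o))
E
```

```text
9.6 [ 0.4628  0.2574  1.4772  0.0001  1.3994 -2.1186] [0.4906 0.3765 0.3226] [ 0.0038 -0.484   0.875  -0.0001] [ 0.4927  0.1752 -1.901 ] 0.27286089099035665 60.45093297958374 [[-0.5314 -0.8471  0.0067]
 [-0.8471  0.5314  0.0034]
 [-0.0065 -0.0039 -1.    ]]
[68.0, 637.3, 55.9, 634.0, 49.0, 6.0, 16.0] [0.09   0.0872 0.0378]
[294.0, 562.5, 83.4, 552.0, 73.0, 22.0, 21.0] [0.0817 0.0658 0.0379]
[116.0, 197.3, 99.9, 191.0, 94.0, 13.0, 13.0] [ 0.0767 -0.0354  0.0383]
[258.0, 116.5, 207.7, 107.0, 197.0, 20.0, 22.0] [ 0.0465 -0.0626  0.0386]
[212.0, 87.4, 276.9, 79.0, 268.0, 18.0, 19.0] [ 0.0241 -0.0758  0.0388]
[318.0, 321.2, 396.1, 310.0, 389.0, 24.0, 15.0] [-0.0197 -0.0013  0.0388]
```

View pics/w5.png

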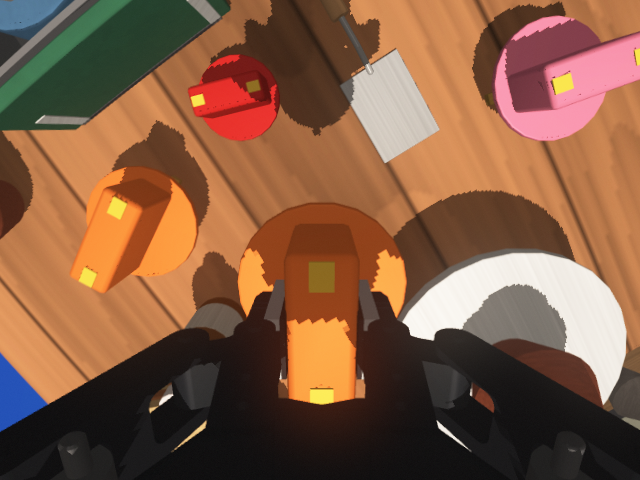

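The cap is held, with its far bar mark at (321,277) and the near one cut off at (321,397).

```bash
python3 - <<'E'
from h import *
np.set_printoptions(precision=4,suppress=True)
o=ctrl.get_obs();print(o["time_s"],o["eef_pos"],o["eef_rot"])
for dz in(.036,.039,.042):print(dz,totool(onz("wrist",321.5,277,o["eef_pos"][2]-dz)))
print(totool([.5727,.0867,.3226]))
E
```

```text
9.65 [0.4897 0.3759 0.3194] [ 0.0015 -0.484   0.8751 -0.0001]
0.036 [ 0.0255 -0.0012  0.0359]
0.039 [ 0.0244 -0.0012  0.0389]
0.042 [ 0.0232 -0.0012  0.0419]
[ 0.2009 -0.224  -0.0034]
```

Emit:
{"op": "carry_out", "data": {
  "steps": [0.2, -0.224, 0, 0, 0, 1.0, 0, 0.2, -0.224, 0, 0, 0, 1.0, 0, 0.2, -0.224, 0, 0, 0, 1.0, 0, 0.2, -0.224, 0, 0, 0, 1.0, 0, 0.2, -0.224, 0, 0, 0, 1.0, 0, 0.2, -0.224, 0, 0, 0, 1.0, 0, 0.2, -0.224, 0, 0, 0, 1.0, 0, 0.2, -0.224, 0, 0, 0, 1.0, 0, 0.2, -0.224, 0.02, 0, 0, 1.0, 0, 0.2, -0.224, 0.02, 0, 0, 1.0, 0, 0.2, -0.224, 0.02, 0, 0, 1.0, 0, 0.2, -0.224, 0.02, 0, 0, 1.0, 0]
}}

```text
time_s: 10.85
eef_pos: [0.5728, 0.0881, 0.2981]
eef_rot: [-0.0, -0.006, 1.0, 0.0]
wrist_force: [0.1, -0.5, -3.5]
opening: 0.268
grasp_force: 60.5
```

```bash
python3 - <<'E'
from h import *
np.set_printoptions(precision=4,suppress=True)
o=ctrl.get_obs();print(o["time_s"],o["q"],o["eef_pos"],o["eef_rot"],o["wrist_force"])
print(totool([.5735,.0875,.29]))
c=cam("wrist");im=ctrl.camera("wrist");s=ctrl.camera("side")[100:340,180:420]
cv2.imwrite("pics/w6.png",np.hstack([im[120:480,120:520,::-1],cv2.resize(s,(360,360))[:,:,::-1]]))
E
```

```text
10.85 [-0.0522  0.1959  1.6013  0.0001  1.3445 -1.6355] [0.5728 0.0881 0.2981] [-0.     -0.0062  1.      0.    ] [ 0.0557 -0.5037 -3.4948]
[-0.0007 -0.0006  0.0081]
```

View pics/w6.png

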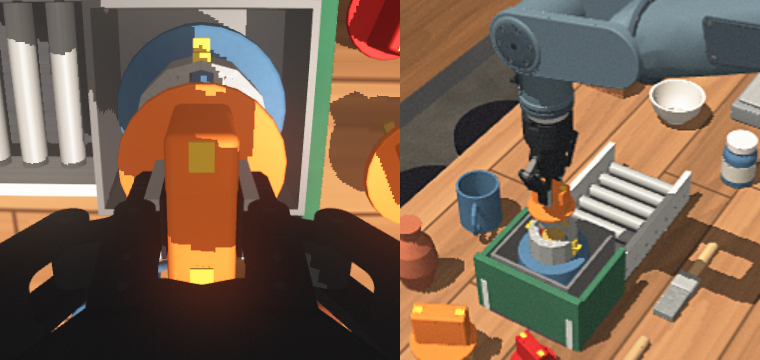

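The cap hangs over the collar; its bar mark at (202,157) lines up with the slot mark at (202,48) in the wrist crop. Lowering now.

Emit:
{"op": "carry_out", "data": {
  "steps": [-0.0007, -0.0006, 0.01, 0, 0, 0, 0, -0.0007, -0.0006, 0.018, 0, 0, 0, 0, -0.0007, -0.0006, 0.024, 0, 0, 0, 0, -0.0007, -0.0006, 0.028, 0, 0, 0, 0, -0.0007, -0.0006, 0.028, 0, 0, 0, 0]
}}

```text
time_s: 11.45
eef_pos: [0.5732, 0.0866, 0.2688]
eef_rot: [-0.001, -0.005, 1.0, 0.0]
wrist_force: [0.2, 0.7, -2.7]
opening: 0.269
grasp_force: 60.6
```

Emit:
{"op": "carry_out", "data": {
  "steps": [0, 0, 0.005, 0, 0, 0, 0, 0, 0, 0.01, 0, 0, 0, 0, 0, 0, 0.014, 0, 0, 0, 0, 0, 0, 0.017, 0, 0, 0, 0, 0, 0, 0.017, 0, 0, 0, 0]
}}

```text
time_s: 11.95
eef_pos: [0.574, 0.0866, 0.253]
eef_rot: [0.001, -0.005, 1.0, -0.0]
wrist_force: [0.6, -1.1, 1.3]
opening: 0.269
grasp_force: 61.2
```

Emit:
{"op": "carry_out", "data": {
  "steps": [0, 0, 0.003, 0, 0, 0, 0, 0, 0, 0.006, 0, 0, 0, 0, 0, 0, 0.008, 0, 0, 0, 0, 0, 0, 0.008, 0, 0, 0, 0]
}}

```text
time_s: 12.35
eef_pos: [0.5741, 0.0866, 0.2466]
eef_rot: [0.001, -0.005, 1.0, -0.0]
wrist_force: [-3.0, -0.3, 12.2]
opening: 0.267
grasp_force: 62.5
```

Emit:
{"op": "carry_out", "data": {
  "steps": [0, 0, -0.001, 0, 0, 0.1, 0, 0, 0, -0.001, 0, 0, 0.2, 0, 0, 0, -0.001, 0, 0, 0.3, 0, 0, 0, -0.001, 0, 0, 0.4, 0, 0, 0, -0.001, 0, 0, 0.5, 0, 0, 0, -0.001, 0, 0, 0.6, 0, 0, 0, -0.001, 0, 0, 0.6, 0]
}}

```text
time_s: 13.05
eef_pos: [0.574, 0.0863, 0.2467]
eef_rot: [0.001, 0.292, 0.956, -0.0]
wrist_force: [-0.6, -1.5, 5.6]
opening: 0.273
grasp_force: 61.8
```

```bash
python3 - <<'E'
from h import *
np.set_printoptions(precision=4,suppress=True)
o=ctrl.get_obs();print(o["time_s"],o["q"],o["eef_pos"],o["eef_rot"],o["wrist_force"],o["torque"],o["joint_efforts"],o["opening"])
E
```

```text
13.05 [-0.0547  0.2485  1.647  -0.0008  1.245  -1.033 ] [0.574  0.0863 0.2467] [ 0.0006  0.2918  0.9565 -0.0002] [-0.5631 -1.5034  5.5786] [-0.3291  0.1694  0.0758] [  0.4394 -42.797  -31.0294   0.4906  -0.2638   0.9798] 0.2733786072212311
```

Emit:
{"op": "carry_out", "data": {
  "steps": [0, 0, 0, 0, 0, 0.1, 0, 0, 0, 0, 0, 0, 0.2, 0, 0, 0, 0, 0, 0, 0.3, 0, 0, 0, 0, 0, 0, 0.4, 0, 0, 0, 0, 0, 0, 0.5, 0, 0, 0, 0, 0, 0, 0.6, 0, 0, 0, 0, 0, 0, 0.7, 0, 0, 0, 0, 0, 0, 0.8, 0, 0, 0, 0, 0, 0, 0.88, 0, 0, 0, 0.0005, 0, 0, 0.94, 0, 0, 0, 0.001, 0, 0, 0.97, 0, 0, 0, 0.001, 0, 0, 0.97, 0]
}}

```text
time_s: 14.25
eef_pos: [0.5727, 0.0856, 0.2466]
eef_rot: [-0.0, 0.703, 0.711, -0.002]
wrist_force: [-10.0, -5.2, 16.8]
opening: 0.272
grasp_force: 63.3
```

```bash
python3 - <<'E'
from h import *
np.set_printoptions(precision=4,suppress=True)
o=ctrl.get_obs();print(o["time_s"],o["q"],o["eef_pos"],o["eef_rot"],o["wrist_force"],o["torque"],o["joint_efforts"],o["opening"])
E
```

```text
14.25 [-0.0553  0.2478  1.6481 -0.003   1.2483 -0.0652] [0.5727 0.0856 0.2466] [-0.      0.7033  0.7109 -0.0019] [-9.9919 -5.2471 16.836 ] [-0.7966  1.9987  0.2088] [  2.0483 -38.208  -31.5049   1.7935  -3.3714   0.449 ] 0.27201822732231473
```

Emit:
{"op": "carry_out", "data": {
  "steps": [-0.0007, -0.0015, 0, 0, 0, 0.02, 0, -0.0007, -0.0015, 0, 0, 0, 0.04, 0, -0.0007, -0.0015, 0, 0, 0, 0.06, 0, -0.0007, -0.0015, 0, 0, 0, 0.06, 0]
}}

```text
time_s: 14.65
eef_pos: [0.5719, 0.0853, 0.2466]
eef_rot: [0.0, 0.724, 0.69, -0.001]
wrist_force: [-5.4, -3.3, 13.4]
opening: 0.273
grasp_force: 62.9
```

```bash
python3 - <<'E'
from h import *
np.set_printoptions(precision=4,suppress=True)
o=ctrl.get_obs();print(o["time_s"],o["q"],o["eef_pos"],o["eef_rot"],o["wrist_force"],o["torque"],o["joint_efforts"],o["opening"])
c=cam("wrist");im=ctrl.camera("wrist")
cv2.imwrite("pics/w7.png",im[:,:,::-1])
E
```

```text
14.65 [-0.0563  0.2449  1.6517 -0.0019  1.2454 -0.0073] [0.5719 0.0853 0.2466] [ 0.0005  0.724   0.6898 -0.0008] [-5.3779 -3.3067 13.4294] [-0.5603  1.4462  0.4719] [  0.8538 -39.3016 -30.5384   1.1772  -2.1618   0.5889] 0.27328263592994384
```

View pics/w7.png

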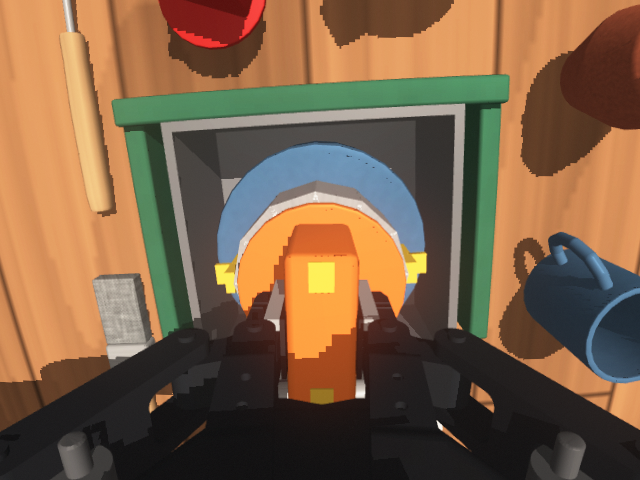

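The cap is seated. Its bar is square in the grip (mark at (321,277)) and a quarter turn from the yellow slot marks at (228,272) and (413,265), with the crate still in the bay. I'll turn a bit further to feel for the ring's limit.

Emit:
{"op": "carry_out", "data": {
  "steps": [0, -0.0005, 0, 0, 0, 0.02, 0, 0, -0.0005, 0, 0, 0, 0.04, 0, 0, -0.0005, 0, 0, 0, 0.06, 0, 0, -0.0005, 0, 0, 0, 0.06, 0, 0, -0.0005, 0, 0, 0, 0.06, 0]
}}

```text
time_s: 15.2
eef_pos: [0.5717, 0.085, 0.2466]
eef_rot: [0.001, 0.744, 0.669, -0.001]
wrist_force: [-4.1, -4.7, 12.9]
opening: 0.266
grasp_force: 67.8
```

```bash
python3 - <<'E'
from h import *
np.set_printoptions(precision=4,suppress=True)
o=ctrl.get_obs();print(o["time_s"],o["q"],o["eef_pos"],o["eef_rot"],o["wrist_force"],o["torque"],o["joint_efforts"],o["opening"],2*np.degrees(np.arctan2(o["eef_rot"][2],o["eef_rot"][1])))
E
```

```text
15.2 [-0.0564  0.2439  1.6528 -0.0031  1.2443  0.0506] [0.5717 0.085  0.2466] [ 0.0012  0.7435  0.6687 -0.0009] [-4.0562 -4.6938 12.877 ] [-0.7267  0.9881  1.4333] [  0.9798 -39.5525 -30.357    1.9091  -1.653    1.4747] 0.2660482612228516 83.9307385537642
```

Emit:
{"op": "carry_out", "data": {
  "steps": [0, 0, 0, 0, 0, 0, 0, 0, 0, 0, 0, 0, 0, 0, 0, 0, 0, 0, 0, 0, 0, 0, 0, 0, 0, 0, 0, 0, 0, 0, 0, 0, 0, 0, 0, 0, 0, 0, 0, 0, 0, 0, 0, 0, 0, 0, 0, 0, 0]
}}

```text
time_s: 15.9
eef_pos: [0.5717, 0.085, 0.2465]
eef_rot: [0.001, 0.744, 0.669, -0.001]
wrist_force: [-5.2, -5.0, 13.0]
opening: 0.271
grasp_force: 67.8
```

```bash
python3 - <<'E'
from h import *
o=ctrl.get_obs();print(o["eef_pos"],o["eef_rot"],o["wrist_force"],o["torque"],o["opening"])
cv2.imwrite("pics/w8.png",ctrl.camera("wrist")[:,:,::-1])
E
```

```text
[0.57168064 0.08499084 0.24654955] [ 0.0012      0.74354628  0.66868281 -0.00088559] [-5.18456566 -4.95181448 12.99043875] [-0.72186768  0.96383635  1.48416703] 0.2714379145552077
```

View pics/w8.png

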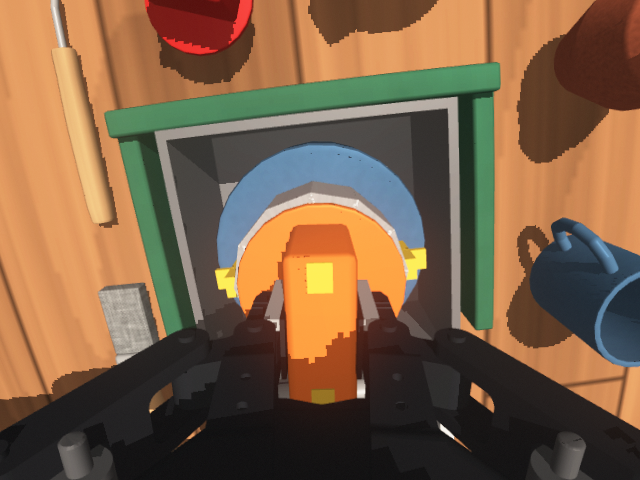

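The last picture shows the cap seated and held past the quarter turn (bar mark at (320,277), slot marks at (227,280) and (413,260)). The crate is flush with the stop, and the torque is steady at 1.5 N m against the ring's limit.

```bash
python3 -c "
from bench import ctrl
print(ctrl.hand_in())"
```

```text
the job is handed in; nothing more can be done
None
```

The job is handed in at about 16 s, with no verdict returned: the crate is against the end stop, and the orange cap is pressed into the collar, turned clockwise until the torque rose sharply (taken as the ring's limit), and still gripped.

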